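Wedge experiment: lift the load off its base with the slim wedge and hold it

ROBOT

A 6-joint arm with a two-finger parallel gripper is mounted at the origin on the work surface. World frame = base frame: x ahead of the robot, y to its left, z up, the work surface at z = 0. Lengths are in m, angles in rad, forces in N, time in s.
With the tool pointing down it reaches from about 0.35 to 0.85 m from the base axis. Payload 8.1 kg.
Tool frame: the origin (TCP) lies on the centre line of the jaws, within the pads' length; the fingertips stand robot.tip_extent ahead of it and the grasp point (between the pads) lies 11 mm behind it (robot.tip_extent is the distance from the TCP to the fingertips, in m); y points along the fingers, z is the direction in which the jaws open and shut, and the axes are right-handed (so a half turn about y gives the same grasp; the last joint's range is limited). The gripper opens to 93 mm and grips with 3 to 60 N. Pads are 15 mm wide; open, the fingers measure 128 mm over their backs; the gripper's body (75 mm by 188 mm) begins 65 mm behind the grasp point.
Start: joints at [-1.225, 0.13, 1.488, -0, 1.523, -0.085], TCP at [0.251, -0.545, 0.227] pointing down, gripper open.
Joint ranges: [-2.96, 2.96], [-0.89, 2.26], [0.02, 2.5], [-1.34, 4.48], [0, 2.73], [-2.66, 2.66]. Speed limits (rad/s): [2.39, 2.39, 2.79, 3.14, 3.14, 3.14].

INTERFACE

Orientations are given as a rotation vector (axis times angle).
In Python, from plant import monitor, optics, robot gives the robot as it stands.
- The arm moves only by the shell command python3 -m inch 'ROWS' [OPENING] [FORCE]. ROWS is JSON, a list that holds one entry, the list of rows, each a list of 6 numbers: the shift along the tool's x, y, z in mm, then the turn, a rotation vector about the tool's x, y, z in rad. A call has 1 to 8 rows; each row shifts and turns the commanded pose from where the row before left it, along the tool's axes as they then stand; what a row does not reach is not made up. A row lasts 1/8 s, in which the tool goes at most 62.5 mm and 10.7 degrees, less where a joint would pass 70% of its speed; a pose out of reach is approached as far as the arm can. A call is refused whole if a number of a shift passes 62.5 or a number of a turn 0.188, either way. A call with a gripper value outside its range is refused whole. OPENING is the finger opening in mm, from 0 to 93, set as the call begins (- or left out, the last holds). The fingers move at their own pace and stop on an object; FORCE is the grip in N (left out, the last holds). Time passes only in rows, so rows that do not move let the fingers close. It gives the time, the measured TCP pose, the force and the opening at its end, in the units of the state.
- monitor.read_state(): the state, without advancing time (a new reading comes with each control period).
- optics.read_camera(name): name is "scene" or "top" or "wrist"; returns a dict with "image" (420x560x3 uint8, blue, green, red), "fx", "fy", "cx", "cy" (pixels), "rvec" (rotation vector, rad) and "tvec" (3), from world to camera coordinates, as OpenCV has them. Camera axes: x right, y down, z forward; pixel columns grow to the right and rows downward; lengths in m; the calibration is good to about 2 mm. A picture is of the moment at which its call begins. There is no depth.
- robot.close_job(): hands the job in, once; it reports no verdict.
The state is a dict: "t": time; "q": joint angles; "dq": joint speeds; "joint_torque": joint torques, N m; "tool_pos": TCP position; "orientation": TCP orientation; "force": force on the tool from outside, world axes, zero at the start; "wrist_torque": the same for the moment, N m; "opening": finger opening in m.
Only numpy, scipy, OpenCV 4.12 (cv2) and the standard library are available. Lean on these libraries where they do the work, as an engineer would, in place of code of your own. Each camera call takes 0.05 s, during which the arm holds its last target.

TASK

Set up the simple-machines experiment: put the slim blue wedge flat on the plywood base plate and push it, thin end first, under the roller of the aluminium load, until the load just lifts off its base and its red pointer stands in the green band. Finish while still holding the wedge there with the gripper (gripping it or pressing on it). Let the wedge alone do the lifting, never touch the load with the gripper or raise it more than a centimetre, and leave the orange wedge, the lamp holder and the battery holder where they are.

Things in the scene. Friction and masses are not known exactly. Their poses are not given: they have to be found in the camera images.
- stand: Fixed wedge apparatus: plywood base plate 320 x 140 mm, 12 mm thick (wedge slides on its level top, z = 12 mm), two steel posts at x = 0, y = +-40 mm, blue crosshead over them (24 x 104 mm, top 139 mm above the table). Origin: on the table under the load's centre. +x is the way the wedge is pushed; the plate spans x = -230 to +90 mm. White scale plate at x = 24 to 48, y = -58 mm, 45 mm high.
- load (a joint): Lift of the load, m: 0 with its feet on the base plate, grows upward. Aluminium block guided by the posts, 0.25 to 0.5 kg, 36 mm along the stand's x, 100 mm along y, top 73 mm above the table plus a 14 mm red knob. It sinks back by its own weight. Opening between the feet: y = -30 to +30 mm. Pointer on the stand's -y side, in the green band from 0.002 to 0.008, yellow above.
- roller (a point): Lowest point, mid-length, of the free-turning steel roller (radius 8 mm, along the stand's y) across the load's opening; x = y = 0 of the stand. At rest 28 mm above the table, 16 mm above the base plate; rises with the load.
- blue_wedge: Slim blue plastic wedge, 170 mm long (x), 36 mm wide (y), 0.12 kg, loose on the table. Origin: middle of its underside; +x points to the thin end. Flat-topped heel 34 mm high from x = -85 to -45 mm; from there the top slopes straight down to 3 mm at x = +85 mm. A firm grip (60 N) does not harm it.
- wedge_tip (a point): Middle of the lower edge of the blue wedge's thin end (x = +85 mm). Lying flat, the wedge meets the roller when this point is about 54 mm past the roller (along the stand's +x); each further 4.2 mm of push lifts the load 1 mm (5 mm lift at about 75 mm). The push takes some 4 to 16 N.
- wedge_grip (a point): A point inside the blue wedge's heel, good to grip across the 36 mm width: x = -65 mm, 22 mm above its underside.
- orange_wedge: Steep orange wedge, 100 x 36 x 45 mm high, loose, a bystander: not to be used. Origin: middle of its underside, +x to its thin end.
- lamp_holder: Small lamp on a black round base, 44 mm across, 49 mm high, a bystander. Origin: centre of its underside.
- battery_holder: Black battery holder 70 x 38 mm, 19 mm high, with two green and brass cells, a bystander. Origin: centre of its underside.
There are look-alikes about, which are no part of the job. Of the things that look like the blue_wedge, take the one that is farthest from the robot's base at the start.

How it is judged:
On the way:
1. the blue wedge lies flat on the base plate with its thin end under the roller, the load still standing on its base (x of wedge_tip in the frame of stand between 0 and 0.07 m and y of wedge_tip in the frame of stand between -0.03 and 0.03 m and z of wedge_tip in the frame of stand below 0.024 m and angle between blue_wedge's own z axis and vertical below 0.15 rad and value of joint load below 0.0015 m), for 0.15 s.
At the end, for the whole second after the job is handed in: The load stands 2 to 8 mm above its rest, carried only by the blue wedge, which lies still and flat on the plate (tilt under 0.1 rad, within 15 degrees of the stand's x); the fingers hold or press the wedge with over 1 N; gripper and orange wedge do not touch the load (value of joint load between 0.002 and 0.008 m and contact force between blue_wedge and load above 1 N and contact force between the fingers and blue_wedge above 1 N and contact force between each of the arm, the fingers and load below 0.5 N and contact force between orange_wedge and load below 0.3 N and contact force between blue_wedge and stand above 0.5 N and angle between blue_wedge's own z axis and vertical below 0.1 rad and angle between the x axis of blue_wedge and the x axis of stand, either way round below 0.26 rad and linear speed of blue_wedge below 0.01 m/s); the arm keeps its last pose, push and grip.
It fails at once if the load was raised more than 10 mm (value of joint load above 0.0105 m).
It fails at once if the robot touched the load (contact force between any of the arm, the fingers and load above 2 N).
It fails at once if a bystander was moved (distance of any of orange_wedge, lamp_holder, battery_holder from where it was at the start of the episode above 0.03 m).
It also fails if it takes over 45 s, if anything falls off the work surface, if the arm or the gripper's body presses on something with over 40 N, if the wrist force passes 120 N, or if a joint passes its speed limit or range.

## Working session

There is one attempt and no reset: what is moved stays moved. The work goes in short steps, Python scripts to look and compute and a shell command to move; the robot and the scene stay as the last step left them, time stands still between calls to the robot, and variables do not carry over. Pictures are saved under pics/ and viewed, and the job is handed in when it is done.

```bash
mkdir -p pics; ls; python3 - <<'E'
from plant import monitor, optics, robot
import cv2
s=monitor.read_state(); print(s); print(robot.tip_extent)
for n in ["scene","top","wrist"]:
    c=optics.read_camera(n); cv2.imwrite(f"pics/{n}0.png",c["image"]); print(n,c["fx"],c["cx"],c["cy"],c["rvec"],c["tvec"])
E
```

```text
pics
{'t': 0.0, 'q': array([-1.22540221e+00,  1.31150086e-01,  1.48927436e+00, -2.41984813e-06,
        1.52301244e+00, -8.54109797e-02]), 'dq': array([-8.20811017e-04, -1.10681467e-03,  8.66837806e-04, -3.70447809e-05,
       -1.48709422e-03, -2.82064043e-03]), 'joint_torque': array([ 1.36943231e-04, -5.59850693e+01, -4.91754878e+01,  7.69888703e-02,
        3.58266814e-02, -1.75392988e-04]), 'tool_pos': array([ 0.25038495, -0.54464358,  0.22559676]), 'orientation': array([-0.43420207,  1.98523267, -1.98152055]), 'force': array([-1.16648488, -0.6819856 ,  0.70477849]), 'wrist_torque': array([ 0.02840395,  0.01970539, -0.04409782]), 'opening': 0.09306011921250774}
0.008
scene 506.6852382096348 280.0494226113837 208.42282644620667 [ 1.37873811  2.45612711 -0.6672082 ] [ 0.35290259 -0.34075902  1.4773602 ]
top 486.6125916264558 280.75767178839874 209.1510771837601 [ 2.17589859 -2.11116881  0.17500555] [-0.09671608  0.55260142  0.98632002]
wrist 309.2595181973636 278.9507941124554 209.94763083545894 [-2.43974537  1.56330413  0.22129202] [-0.59942324 -0.03279477  0.39100322]
```

View pics/scene0.png

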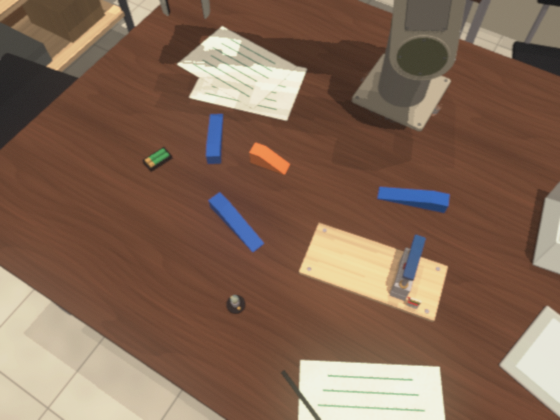

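View pics/top0.png

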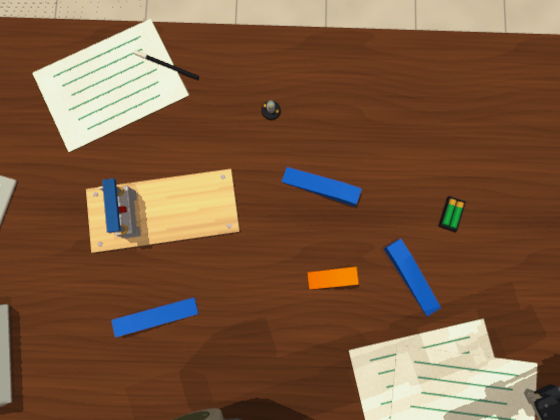

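View pics/wrist0.png

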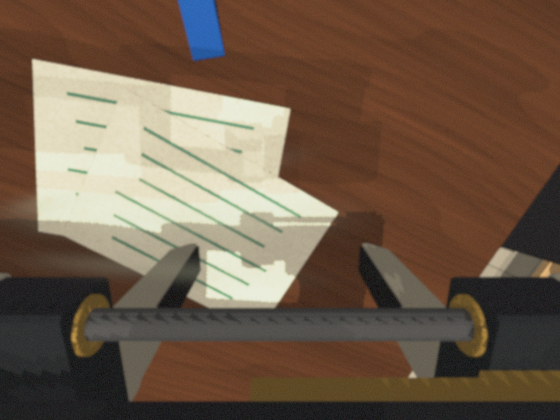

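The top view shows the plate at about (162,210) with the load at its left end. There are three blue wedges: (321,187), (413,277) and (155,317). The lamp is at (270,109), the battery at (452,214) and the orange wedge at (333,278). Next I'll get positions and zoom in.

```bash
cat > h.py <<'E'
import numpy as np, cv2
from plant import monitor, optics, robot
def ray(c,u,v,z):
    R=cv2.Rodrigues(np.array(c["rvec"]))[0]; t=np.array(c["tvec"]).ravel()
    d=R.T@np.array([(u-c["cx"])/c["fx"],(v-c["cy"])/c["fy"],1]); o=-R.T@t
    return o+d*(z-o[2])/d[2]
def proj(c,p):
    K=np.array([[c["fx"],0,c["cx"]],[0,c["fy"],c["cy"]],[0,0,1.]])
    return cv2.projectPoints(np.array(p,float).reshape(-1,1,3),np.array(c["rvec"]),np.array(c["tvec"]),K,None)[0].reshape(-1,2)
E
python3 - <<'E'
from h import *
c=optics.read_camera("top"); s=optics.read_camera("scene")
import pickle; pickle.dump((c,s),open("cams.pkl","wb"))
for n,u,v in [("A",321,187),("B",413,277),("C",155,317),("lamp",270,109),("bat",452,214),("or",333,278)]:
    p=ray(c,u,v,.015); print(n,p,np.hypot(p[0],p[1]))
for n,u,v in [("p1",87,188),("p2",231,170),("p3",239,231),("p4",92,252)]: print(n,ray(c,u,v,.012))
cv2.imwrite("pics/z1.png",cv2.resize(c["image"][150:260,80:280],None,fx=4,fy=4,interpolation=cv2.INTER_CUBIC))
cv2.imwrite("pics/z2.png",cv2.resize(c["image"][150:250,270:390],None,fx=6,fy=6,interpolation=cv2.INTER_CUBIC))
cv2.imwrite("pics/z3.png",cv2.resize(s["image"][180:260,195:275],None,fx=7,fy=7,interpolation=cv2.INTER_CUBIC))
cv2.imwrite("pics/z4.png",cv2.resize(s["image"][215:325,290:460],None,fx=4,fy=4,interpolation=cv2.INTER_CUBIC))
E
```

```text
A [ 0.61162768 -0.16690021  0.015     ] 0.6339906154845772
B [ 0.42194377 -0.36661811  0.015     ] 0.5589681374685668
C [0.32270586 0.1767891  0.015     ] 0.3679584979985365
lamp [ 0.78675389 -0.04925436  0.015     ] 0.7882941599431869
bat [ 0.56060489 -0.45354804  0.015     ] 0.7210989289376714
or [ 0.41477226 -0.19576415  0.015     ] 0.4586497878515387
p1 [0.5939222  0.34504835 0.012     ]
p2 [0.64426085 0.03222264 0.012     ]
p3 [0.50956201 0.00880338 0.012     ]
p4 [0.4547318  0.32167059 0.012     ]
```

View pics/z1.png

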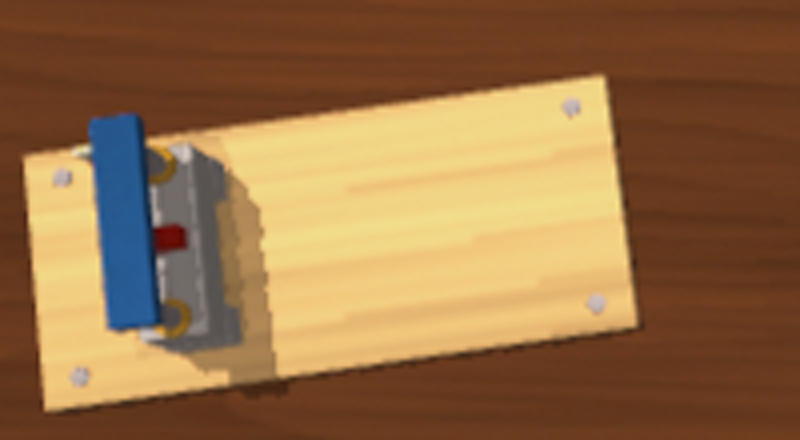

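View pics/z2.png

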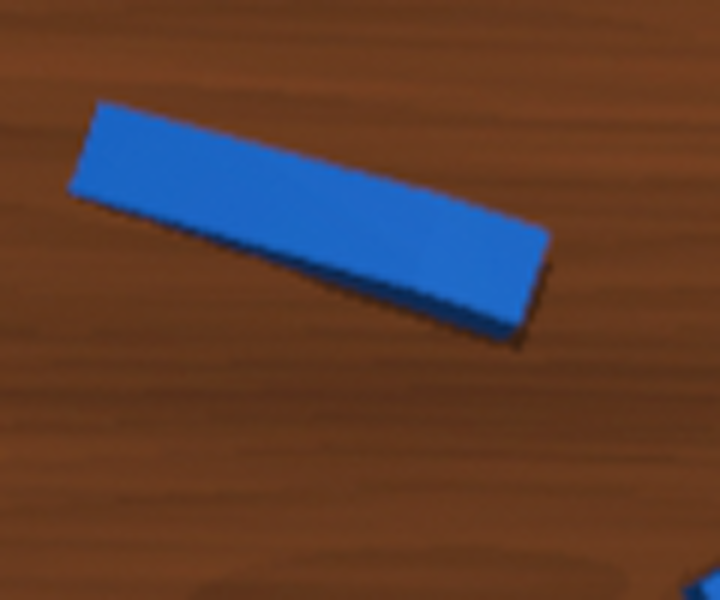

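View pics/z3.png

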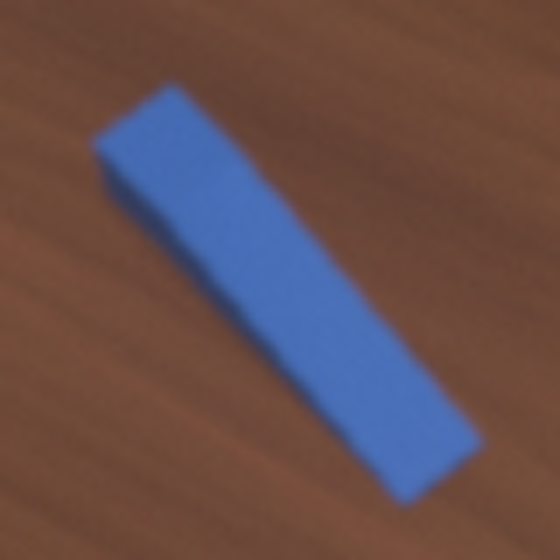

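View pics/z4.png

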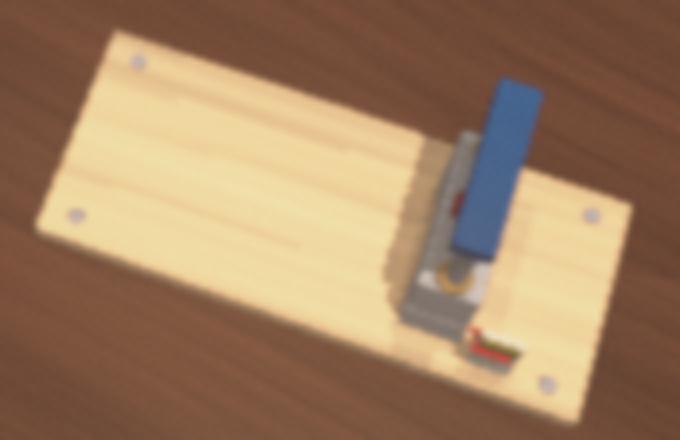

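```bash
cat > fit.py <<'E'
from h import *
import pickle
from scipy.optimize import least_squares
c,s=pickle.load(open("cams.pkl","rb"))
def un(pts,f,u0,v0): return (np.array(pts,float)+.5)/f-.5+[u0,v0]
def fit(obs,g):
    def P(x): 
        C,S=np.cos(x[2]),np.sin(x[2]); M=np.array(pts); return np.c_[x[0]+C*M[:,0]-S*M[:,1],x[1]+S*M[:,0]+C*M[:,1],M[:,2]]
    res=[]
    for sel in ([0],[1],[0,1]):
        def f(x):
            r=[]
            for i in sel:
                cam,pts,uv=obs[i]; C,S=np.cos(x[2]),np.sin(x[2]); M=np.array(pts)
                w=np.c_[x[0]+C*M[:,0]-S*M[:,1],x[1]+S*M[:,0]+C*M[:,1],M[:,2]]
                r.append((proj(cam,w)-uv).ravel())
            return np.concatenate(r)
        r=least_squares(f,g,x_scale=[.1,.1,.1]); print(sel,r.x.round(4),"rms px",np.sqrt(np.mean(r.fun**2)).round(2)); 
    return r.x
st=[(.09,.07,.012),(-.23,.07,.012),(-.23,-.07,.012),(.09,-.07,.012)]
# +y of stand: x axis ~ world +y => stand +y ~ world -x
print("stand")
S=fit([(c,[st[2],st[1],st[0],st[3]],un([(605,75),(637,326),(45,411),(23,157)],4,80,150)),
     (s,[st[2],st[1],st[0],st[3]],un([(37,228),(116,31),(631,206),(578,423)],4,290,215))],[.53,.26,1.7])
hl=[(-.085,.018,.034),(-.085,-.018,.034)]; th=[(.085,.018,.003),(.085,-.018,.003)]
print("wedge")
W=fit([(c,[hl[1],hl[0],th[0],th[1]],un([(549,232),(519,325),(69,191),(99,101)],6,270,150)),
     (s,[hl[1],hl[0],th[0],th[1]],un([(95,143),(173,84),(484,440),(405,505)],7,195,180))],[.61,-.16,1.3])
w=W; g=[w[0]-.065*np.cos(w[2]),w[1]-.065*np.sin(w[2])]; print("grip",g)
for k in (0,.05,-.13):print("stand pt",k,S[0]+k*np.cos(S[2]),S[1]+k*np.sin(S[2]))
st=monitor.read_state(); R=cv2.Rodrigues(st["orientation"])[0]; print(R.round(3))
E
python3 fit.py
```

```text
stand
[0] [0.5386 0.2475 1.7452] rms px 0.13
[1] [0.5387 0.2487 1.7446] rms px 0.12
[0, 1] [0.5386 0.2481 1.7448] rms px 0.23
wedge
[0] [ 0.6159 -0.1653  1.2685] rms px 0.07
[1] [ 0.615  -0.1648  1.273 ] rms px 0.15
[0, 1] [ 0.6155 -0.1651  1.2707] rms px 0.2
grip [np.float64(0.5962745782714244), np.float64(-0.22714517798201805)]
stand pt 0 0.5386445531838561 0.2480644403007007
stand pt 0.05 0.5299859047028697 0.29730901164092777
stand pt -0.13 0.5611570392344207 0.12002855481611036
[[-0.909 -0.     0.418]
 [-0.418  0.001 -0.909]
 [-0.    -1.    -0.001]]
```

Both cameras agree: the stand is at (0.539, 0.248) with heading 1.745. The target wedge A is at (0.6155, -0.165) with heading 1.271, and its thin end already points toward the stand. First I turn the tool by +0.84 about world z, which is -0.84 about tool y, and close the jaws to 65 mm.

```bash
python3 -m inch '[[[0,0,0,0,-0.168,0],[0,0,0,0,-0.168,0],[0,0,0,0,-0.168,0],[0,0,0,0,-0.168,0],[0,0,0,0,-0.168,0],[0,0,0,0,0,0]]]' 65 20
cat > rel.py <<'E'
import sys
from h import *
# target tcp xyz, jaw-angle -> shift in tool axes, yaw error
t=np.array([float(a) for a in sys.argv[1:4]]); a=float(sys.argv[4])
s=monitor.read_state(); R=cv2.Rodrigues(s["orientation"])[0]
print("t",s["t"],"pos",s["tool_pos"].round(4),"F",s["force"].round(2),"open",round(s["opening"],4))
print("shift mm tool",(R.T@(t-s["tool_pos"])*1000).round(1),"tilt",R[2].round(4))
Rt=np.array([[-np.sin(-a),0,0]])
z=np.array([np.cos(a),np.sin(a),0]); y=np.array([0,0,-1.]); Rt=np.c_[np.cross(y,z),y,z]
print("turn tool",cv2.Rodrigues(R.T@Rt)[0].ravel().round(4))
E
python3 rel.py 0.5963 -0.2271 0.15 -0.3001
```

```text
t: 1.0
tool_pos: [0.2505, -0.5451, 0.2265]
orientation: [-1.051, 1.428, -1.427]
force: [-0.7, 1.4, -0.9]
opening: 0.0649
t 1.0 pos [ 0.2505 -0.5451  0.2265] F [-0.75  1.4  -0.87] open 0.0649
shift mm tool [-406.2   76.5  236. ] tilt [-3.e-04 -1.e+00 -2.e-04]
turn tool [ 0.0002 -0.0009 -0.0003]
```

```bash
python3 -m inch '[[[-34,3,20,0,0,0],[-34,3,20,0,0,0],[-34,3,20,0,0,0],[-34,3,20,0,0,0],[-34,3,20,0,0,0],[-34,3,20,0,0,0],[-34,3,20,0,0,0],[-34,3,20,0,0,0]]]'
python3 -m inch '[[[-34,10,20,0,0,0],[-34,10,20,0,0,0],[-34,10,18,0,0,0],[-32,20,18,0,0,0],[0,0,0,0,0,0],[0,0,0,0,0,0]]]'
python3 rel.py 0.5963 -0.2271 0.015 -0.3001
python3 - <<'E'
from h import *
c=optics.read_camera("wrist"); cv2.imwrite("pics/w1.png",c["image"])
E
```

```text
t: 2.0
tool_pos: [0.4847, -0.3316, 0.2026]
orientation: [-1.049, 1.43, -1.43]
force: [0.0, -0.2, -0.2]
opening: 0.0649
t: 2.75
tool_pos: [0.5957, -0.2274, 0.1527]
orientation: [-1.052, 1.428, -1.428]
force: [0.2, 0.0, 0.2]
opening: 0.0649
t 2.75 pos [ 0.5957 -0.2274  0.1527] F [0.2  0.03 0.16] open 0.0649
shift mm tool [ -0.5 137.7   0.5] tilt [ 4.e-04 -1.e+00 -4.e-04]
turn tool [ 0.0004 -0.0018  0.0004]
```

View pics/w1.png

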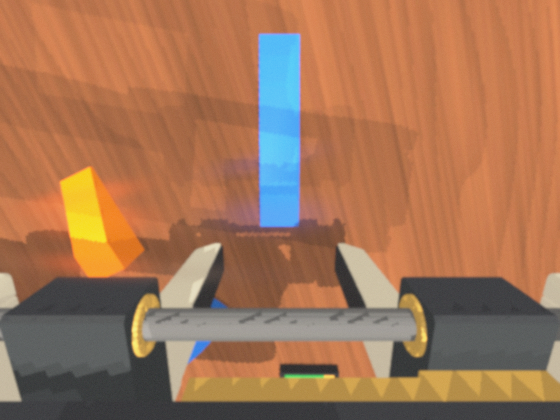

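The wrist view shows the wedge centred between the jaws (columns 259 to 301) and aligned. I'll descend and grip.

```bash
python3 -m inch '[[[0,28,0,0,0,0],[0,28,0,0,0,0],[0,28,0,0,0,0],[0,22,0,0,0,0],[0,18,0,0,0,0],[0,13.5,0,0,0,0],[0,0,0,0,0,0],[0,0,0,0,0,0]]]'
python3 -m inch '[[[0,0,0,0,0,0],[0,0,0,0,0,0],[0,0,0,0,0,0],[0,0,0,0,0,0],[0,0,0,0,0,0],[0,0,0,0,0,0]]]' 20 50
python3 rel.py 0.5963 -0.2271 0.115 -0.3001
```

```text
t: 3.8
tool_pos: [0.5967, -0.2273, 0.016]
orientation: [-1.051, 1.426, -1.427]
force: [0.2, -0.2, 0.2]
opening: 0.065
t: 4.55
tool_pos: [0.5962, -0.2271, 0.0154]
orientation: [-1.052, 1.426, -1.427]
force: [-0.7, 0.6, 2.8]
opening: 0.0358
t 4.55 pos [ 0.5962 -0.2271  0.0154] F [-0.74  0.63  2.77] open 0.0358
shift mm tool [ -0.  -99.6   0.2] tilt [-0.e+00 -1.e+00  3.e-04]
turn tool [-0.0003  0.0001 -0.    ]
```

```bash
python3 -m inch '[[[0,-20,0,0,0,0],[0,-25,0,0,0,0],[0,-20,0,0,0,0],[0,0,0,0,-0.158,0],[0,0,0,0,-0.158,0],[0,0,0,0,-0.158,0],[0,0,0,0,0,0]]]'
python3 - <<'E'
import numpy as np
for k in (-.185,-.08): print(.5386+k*np.cos(1.7448),.2481+k*np.sin(1.7448))
E
python3 rel.py 0.5706 0.0659 0.08 0.174
```

```text
t: 5.42
tool_pos: [0.5962, -0.2271, 0.0809]
orientation: [-1.286, 1.08, -1.081]
force: [0.0, -0.1, -0.9]
opening: 0.0356
0.5706284842522135 0.06589358903566067
0.5524501553523086 0.16930803850190732
t 5.425 pos [ 0.5962 -0.2271  0.0809] F [ 0.01 -0.15 -0.89] open 0.0356
shift mm tool [-293.1    0.9   25.3] tilt [ 3.e-04 -1.e+00  5.e-04]
turn tool [-0.0005 -0.0009  0.0003]
```

```bash
python3 -m inch '[[[-25,0,3,0,0,0],[-42,0,4,0,0,0],[-45,0,4,0,0,0],[-45,0,4,0,0,0],[-45,0,4,0,0,0],[-42,0,3,0,0,0],[-30,0,2,0,0,0],[-19,0,1,0,0,0]]]'
python3 -m inch '[[[0,0,0,0,0,0],[0,0,0,0,0,0]]]'
python3 rel.py 0.5706 0.0659 0.028 0.174
python3 - <<'E'
from h import *
import pickle
c=optics.read_camera("top"); s=optics.read_camera("scene");w=optics.read_camera("wrist"); pickle.dump((c,s),open("cams2.pkl","wb"))
a=cv2.resize(c["image"][140:260,70:330],None,fx=3,fy=3,interpolation=cv2.INTER_CUBIC)
cv2.imwrite("pics/a2.png",a)
cv2.imwrite("pics/b2.png",cv2.resize(s["image"][150:330,240:470],None,fx=3,fy=3,interpolation=cv2.INTER_CUBIC))
cv2.imwrite("pics/w2.png",w["image"])
E
```

```text
t: 6.42
tool_pos: [0.5692, 0.0683, 0.0803]
orientation: [-1.286, 1.081, -1.08]
force: [-0.7, -1.1, -1.0]
opening: 0.0357
t: 6.68
tool_pos: [0.57, 0.0652, 0.0802]
orientation: [-1.286, 1.08, -1.081]
force: [0.6, 0.9, -0.9]
opening: 0.0356
t 6.675 pos [0.57   0.0652 0.0802] F [ 0.62  0.88 -0.93] open 0.0356
shift mm tool [-0.6 52.2  0.8] tilt [ 4.e-04 -1.e+00 -1.e-04]
turn tool [ 0.0001 -0.0008  0.0004]
```

View pics/a2.png

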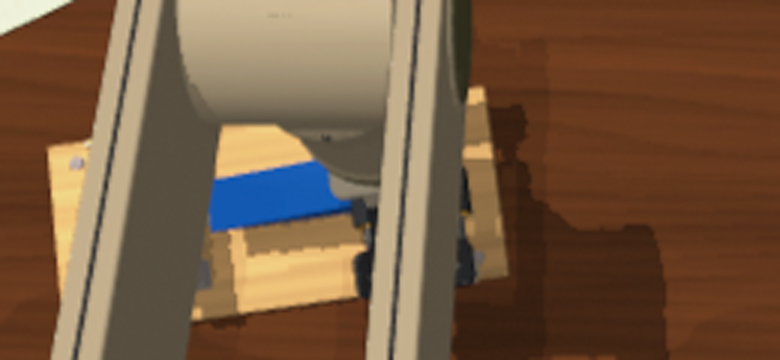

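View pics/b2.png

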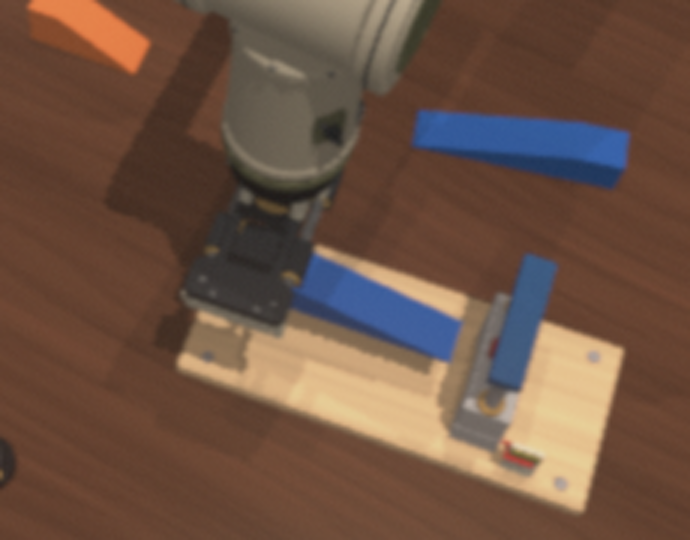

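View pics/w2.png

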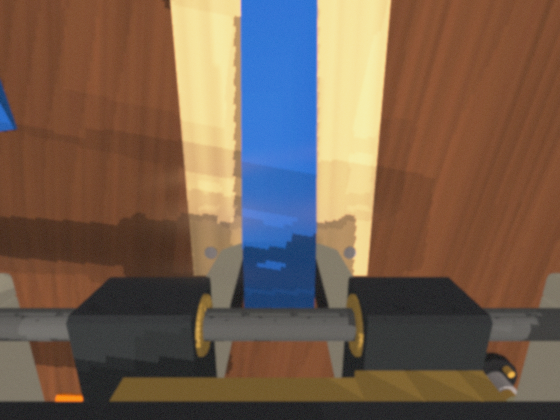

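The wedge is held level and centred over the plate, with its thin end short of the load. I'll lower it onto the plate.

```bash
python3 -m inch '[[[0,14,0.8,0,0,0],[0,14,0,0,0,0],[0,12,0,0,0,0],[0,8,0,0,0,0],[0,3,0,0,0,0],[0,0,0,0,0,0],[0,0,0,0,0,0]]]'
python3 -m inch '[[[0,1,0,0,0,0],[0,0,0,0,0,0]]]'
python3 -m inch '[[[0,1,0,0,0,0],[0,0,0,0,0,0]]]'
python3 rel.py 0.5706 0.0659 0.028 0.174
```

```text
t: 7.7
tool_pos: [0.5712, 0.0661, 0.0297]
orientation: [-1.286, 1.079, -1.08]
force: [1.0, -0.3, -1.3]
opening: 0.0357
t: 7.95
tool_pos: [0.5708, 0.066, 0.0283]
orientation: [-1.286, 1.08, -1.08]
force: [-0.0, -0.3, -0.4]
opening: 0.0355
t: 8.2
tool_pos: [0.5709, 0.066, 0.0274]
orientation: [-1.286, 1.08, -1.08]
force: [-0.8, -0.2, 0.6]
opening: 0.0361
t 8.2 pos [0.5709 0.066  0.0274] F [-0.85 -0.17  0.64] open 0.0361
shift mm tool [ 0.1 -0.6 -0.3] tilt [ 0.e+00 -1.e+00  3.e-04]
turn tool [-0.0003  0.      0.    ]
```

Contact is light, with Fz going from about -1 to +0.6 N. I'll push 80 mm so the tip reaches about +45 mm, still short of the 54 mm where it meets the roller.

```bash
python3 -m inch '[[[-8,0.5,0,0,0,0],[-14,0,0,0,0,0],[-14,0,0,0,0,0],[-14,0,0,0,0,0],[-14,0,0,0,0,0],[-10,0,0,0,0,0],[-6,0,0,0,0,0],[0,0,0,0,0,0]]]'
python3 -m inch '[[[0,0,0,0,0,0],[0,0,0,0,0,0]]]'
cat > sx.py <<'E'
from h import *
s=monitor.read_state(); d=s["tool_pos"][:2]-[.5386,.2481]; C,S=np.cos(1.7448),np.sin(1.7448)
x=C*d[0]+S*d[1]; print("t",s["t"],"tip x mm",round(1e3*x+150,1),"y",round(1e3*(-S*d[0]+C*d[1]),1),"z",s["tool_pos"][2].round(4),"F stand",round(C*s["force"][0]+S*s["force"][1],2),round(-S*s["force"][0]+C*s["force"][1],2),s["force"][2].round(2),"open",s["opening"])
E
python3 sx.py
python3 - <<'E'
from h import *
s=optics.read_camera("scene")
cv2.imwrite("pics/b3.png",cv2.resize(s["image"][200:330,330:470],None,fx=4,fy=4,interpolation=cv2.INTER_CUBIC))
E
```

```text
t: 9.2
tool_pos: [0.5571, 0.1466, 0.0274]
orientation: [-1.285, 1.079, -1.079]
force: [-0.7, 0.2, 5.3]
opening: 0.0353
t: 9.45
tool_pos: [0.557, 0.1466, 0.0273]
orientation: [-1.285, 1.079, -1.079]
force: [-0.5, 0.4, 5.0]
opening: 0.0357
t 9.45 tip x mm 46.8 y -0.6 z 0.0273 F stand 0.45 0.45 4.99 open 0.03573120254319874
```

View pics/b3.png

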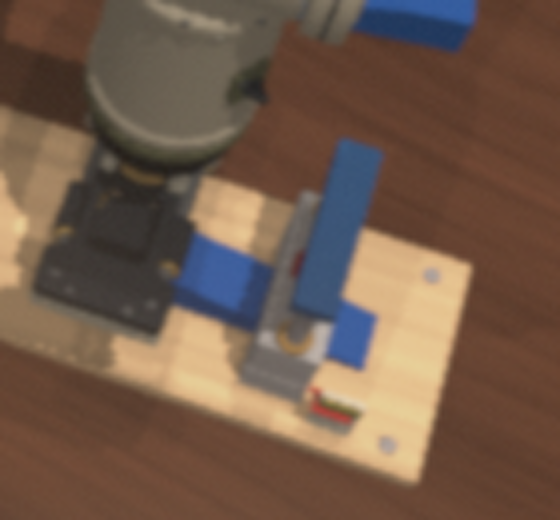

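The tip shows beyond the load, the load is still down, and the force is calm. I'll push on in small steps.

```bash
python3 -m inch '[[[-4,0,0,0,0,0],[-4,0,0,0,0,0],[0,0,0,0,0,0],[0,0,0,0,0,0]]]'; python3 sx.py
python3 -m inch '[[[-3,0,0,0,0,0],[-3,0,0,0,0,0],[0,0,0,0,0,0],[0,0,0,0,0,0]]]'; python3 sx.py
python3 -m inch '[[[-3,0,0,0,0,0],[-3,0,0,0,0,0],[0,0,0,0,0,0],[0,0,0,0,0,0]]]'; python3 sx.py
```

```text
t: 10.0
tool_pos: [0.5558, 0.1538, 0.0273]
orientation: [-1.286, 1.079, -1.08]
force: [-0.1, -2.3, 6.0]
opening: 0.0352
t 10.0 tip x mm 54.1 y -0.6 z 0.0273 F stand -2.25 0.47 6.03 open 0.03521263341840883
t: 10.5
tool_pos: [0.5549, 0.1589, 0.0274]
orientation: [-1.286, 1.078, -1.081]
force: [1.3, -6.0, 6.5]
opening: 0.036
t 10.5 tip x mm 59.3 y -0.6 z 0.0274 F stand -6.16 -0.28 6.46 open 0.035955693866650235
t: 11.0
tool_pos: [0.5538, 0.1647, 0.0273]
orientation: [-1.286, 1.078, -1.081]
force: [1.5, -6.6, 6.3]
opening: 0.0355
t 11.0 tip x mm 65.2 y -0.6 z 0.0273 F stand -6.73 -0.32 6.32 open 0.03547334761553342
```

Roller contact came near 54 mm as expected, with a push of about 6.5 N. About 10 mm remains.

```bash
python3 -m inch '[[[-3,0,0,0,0,0],[-3,0,0,0,0,0],[-3,0,0,0,0,0],[-1,0,0,0,0,0],[0,0,0,0,0,0],[0,0,0,0,0,0],[0,0,0,0,0,0]]]'; python3 sx.py
python3 - <<'E'
from h import *
import pickle
s=optics.read_camera("scene");w=optics.read_camera("wrist");c=optics.read_camera("top"); pickle.dump(s,open("s4.pkl","wb"))
cv2.imwrite("pics/b4.png",cv2.resize(s["image"][225:325,370:460],None,fx=6,fy=6,interpolation=cv2.INTER_CUBIC))
_,s0=pickle.load(open("cams.pkl","rb"))
cv2.imwrite("pics/c4.png",np.hstack([cv2.resize(i["image"][290:315,395:430],None,fx=11,fy=11,interpolation=cv2.INTER_CUBIC) for i in (s0,s)]))
cv2.imwrite("pics/w4.png",w["image"]);cv2.imwrite("pics/t4.png",c["image"])
E
```

```text
t: 11.88
tool_pos: [0.5521, 0.1744, 0.0273]
orientation: [-1.287, 1.078, -1.081]
force: [1.6, -6.8, 5.5]
opening: 0.0356
t 11.875 tip x mm 75.1 y -0.6 z 0.0273 F stand -7.01 -0.34 5.51 open 0.0356147608613964
```

View pics/b4.png

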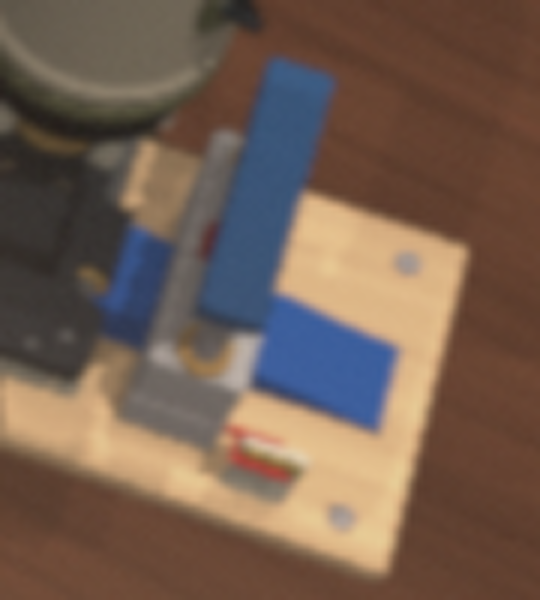

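View pics/c4.png

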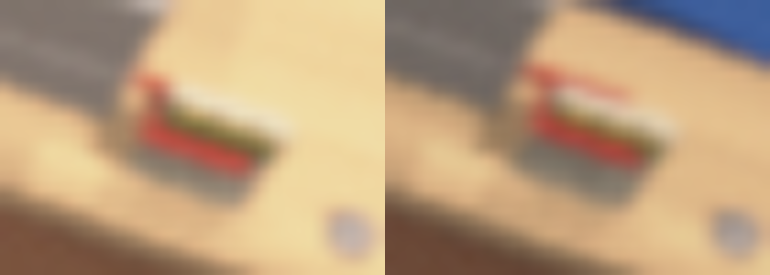

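View pics/w4.png

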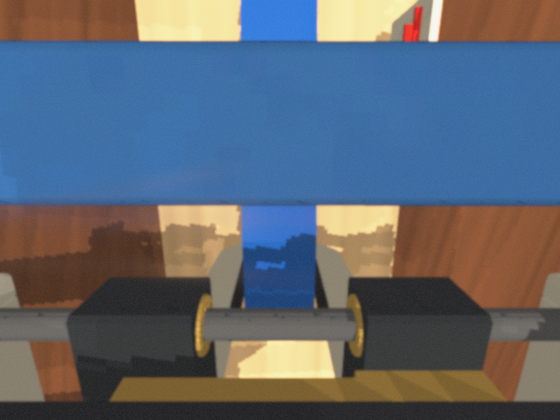

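View pics/t4.png

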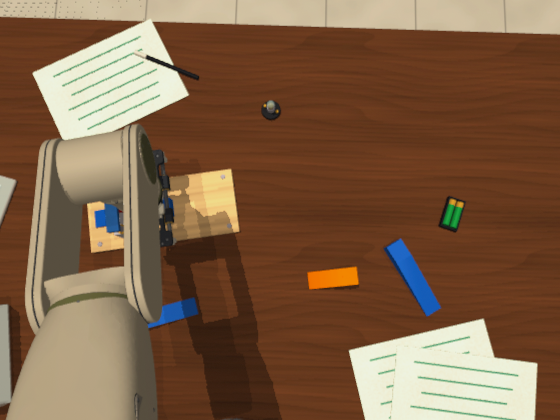

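The bystanders are at their starting pixels: lamp (270,109), orange wedge (333,278) and battery (452,214). The thin end sticks out past the load and the pointer has risen. Now I'll check the tip position and the lift by measurement.

```bash
python3 - <<'E'
from h import *
import pickle
s=pickle.load(open("s4.pkl","rb")); _,s0=pickle.load(open("cams.pkl","rb"))
C,S=np.cos(1.7448),np.sin(1.7448)
for p in [(397,348),(377,430)]:
    u,v=(np.array(p)+.5)/6-.5+[370,225]; w=ray(s,u,v,.015); d=w[:2]-[.5386,.2481]; print("tip corner stand",C*d[0]+S*d[1],-S*d[0]+C*d[1])
# load lift: local image shift of load's -y end face/top edge
x0,y0,x1,y1=388,279,408,300
T=cv2.resize(s0["image"][y0:y1,x0:x1],None,fx=8,fy=8,interpolation=cv2.INTER_CUBIC)
I=cv2.resize(s["image"][y0-6:y1+6,x0-6:x1+6],None,fx=8,fy=8,interpolation=cv2.INTER_CUBIC)
m=cv2.matchTemplate(I,T,cv2.TM_CCOEFF_NORMED); _,v,_,l=cv2.minMaxLoc(m); print("shift px",l[0]/8-6,l[1]/8-6,v)
P=np.array([.5386-S*-.05*1,.2481+C*-.05]); a=proj(s,[[*P,.073],[*P,.078]]); print("expected for 5mm",a[1]-a[0],a[0])
E
python3 sx.py
```

```text
tip corner stand 0.07356082638598342 0.01756281960452749
tip corner stand 0.0739417122470492 -0.017687379929491334
shift px 0.125 -0.375 0.7451692819595337
expected for 5mm [ 0.46268249 -0.84808422] [401.99618863 288.2075193 ]
t 12.025 tip x mm 75.1 y -0.6 z 0.0274 F stand -7.11 -0.44 6.25 open 0.0355045495621744
```

The tip measures 74 mm in the image against 75 mm from the arm. The lift match is coarse (correlation 0.75), so I'll look closer at the pointer.

```bash
python3 - <<'E'
from h import *
import pickle
w=cv2.imread("pics/w4.png"); cv2.imwrite("pics/w4z.png",cv2.resize(w[0:60,370:460],None,fx=8,fy=8,interpolation=cv2.INTER_CUBIC))
s=pickle.load(open("s4.pkl","rb")); _,s0=pickle.load(open("cams.pkl","rb"))
def match(b,ch):
    x0,y0,x1,y1=b
    f=lambda i,p:cv2.resize(i["image"][y0-p:y1+p,x0-p:x1+p,ch],None,fx=10,fy=10,interpolation=cv2.INTER_CUBIC)
    m=cv2.matchTemplate(f(s,5),f(s0,0),cv2.TM_CCOEFF_NORMED); _,v,_,l=cv2.minMaxLoc(m); return l[0]/10-5,l[1]/10-5,round(v,3)
for n,b in dict(load_corner=(390,283,412,303),load_end=(388,286,408,296),cross=(408,233,428,282),scale=(406,298,422,310),screw=(420,300,432,316)).items(): print(n,[match(b,k) for k in (0,1,2)])
E
```

```text
load_corner [(0.2999999999999998, -0.5, 0.962), (0.09999999999999964, -0.5, 0.955), (0.0, -0.5, 0.95)]
load_end [(0.09999999999999964, -0.7999999999999998, 0.896), (-0.2999999999999998, -0.7999999999999998, 0.954), (-0.20000000000000018, -0.7999999999999998, 0.971)]
cross [(0.0, -0.20000000000000018, 0.978), (0.40000000000000036, -1.2000000000000002, 0.881), (1.5999999999999996, -5.0, 0.873)]
scale [(0.20000000000000018, 0.0, 0.98), (0.20000000000000018, 0.0, 0.979), (0.40000000000000036, -0.09999999999999964, 0.95)]
screw [(-0.2999999999999998, 0.2999999999999998, 0.841), (-0.09999999999999964, 0.0, 0.887), (0.0, -0.09999999999999964, 0.971)]
```

View pics/w4z.png

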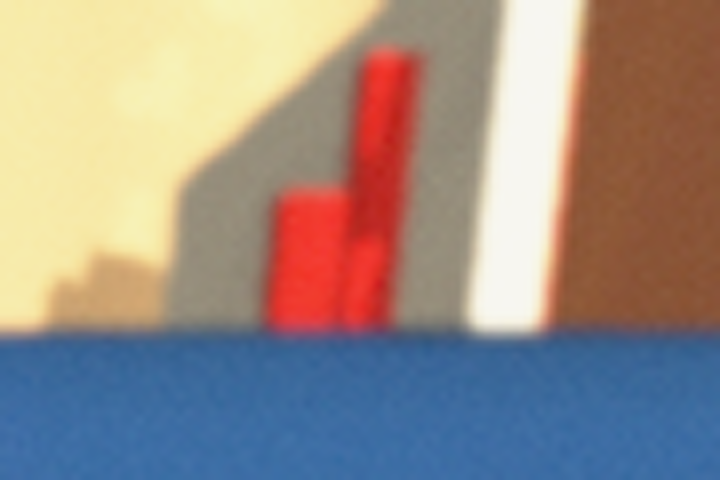

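The load end has moved up 0.5 to 0.8 px while the fixed scale moved about 0. That means 3 to 4.7 mm of lift, inside 2 to 8 mm and consistent with the geometry. The forces are steady, so I'm handing in.

```bash
python3 sx.py; python3 -c "
from plant import robot; print(robot.close_job())"
```

```text
t 12.025 tip x mm 75.1 y -0.6 z 0.0274 F stand -7.11 -0.44 6.25 open 0.0355045495621744
the job is handed in; nothing more can be done
None
```

I gripped the blue wedge farthest from the base by its heel and set it flat on the plate. I then pushed it thin end first under the roller and handed the job in at about 12 s, still gripping it at a 50 N setting. No verdict is reported, so whether it passed is not confirmed.

- **Tip position:** the arm reading puts the tip 75 mm past the roller and the camera 74 mm. The wedge is within about 1 mm of centre and within a few mrad of the stand's direction.
- **Forces:** the push is a steady 7 N or so. The plate side pushes up on the tool with about 6 N, and the tool height has not changed since the wedge was set down.
- **Lift:** the tip position implies about 4.7–5 mm. Matching the load's end in the images gave a coarser 3–4.7 mm, with the fixed scale plate showing no vertical movement. A first, rougher match (correlation 0.75) gave only about 2 mm. The checks disagree on the exact value, and that first match is right at the edge of the 2–8 mm band.
- **Pointer:** I saw it had risen but could not read it against the green band, because the picture is too coarse there.
- **Bystanders:** the orange wedge, lamp and battery holder were unmoved in the last top view.

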